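# Load a spectacle case into its carton and shut the flap

## Task

Pack the navy spectacle case that lies askew on the loading board, using only fingertip pushes: first nudge it sideways so that it lies straight against the long guide rail, then push it along the rail into the open cardboard carton until it is right home, its end no longer sticking out of the mouth. Finally push the carton's end flap over and down until it covers the mouth. Do not pick up or tip the case, and leave the tape roll, the spray bottle and the marker where they are.

Things in the scene. Friction and masses are not known exactly. Their poses are not given: they have to be found in the camera images.
- loading_board: fixed plywood board, 180 mm wide (122 mm under the carton), 422 mm long. Origin: on the bench (z = 0), in the plane of the carton's mouth, on the line along which the case's centre runs beside the rail. +y: loading direction, from the case into the carton; +x: away from the robot, to the rail; z up. The case slides on its grey sheet, top 8 mm above the bench, from y = -230 to 0 mm and x = -119 to +31 mm
- guide_rail (a point): middle of the top edge of the rail's face: a straight fixed wooden rail along the board's y, face at x = +31.5 mm of the board's frame, from y = -231 to -2 mm, 18 mm thick, top 34 mm above the bench
- lead_in (a point): top of a small fixed slanted wooden block that guides the case into the mouth, on the side opposite to the rail: within x = -60 to -37 mm, y = -25 to +1 mm of the board's frame, top 26 mm above the bench
- carton_mouth (a point): centre of the open mouth (73 wide, 47 mm high) of the fixed brown carton, 31 mm above the bench; it faces the board's -y. In the board's frame the carton spans x = -39 to +38, y = 0 to 170 mm, top 57 mm above the bench; inside it is 168 mm deep, walls 2 mm, floor level with the grey sheet; low battens (22 mm) hold its sides
- spectacle_case: loose closed navy spectacle case, 62 mm wide (x), 160 mm long (y), 43 mm high (60 x 158 mm below the lid, which starts 21 mm up and does not open), 0.1 to 0.2 kg. Origin: centre of its underside, y along its length, z up. It starts on the grey sheet, its origin at x = -55 to -28 mm in the board's frame, up to 15 degrees askew. Against the rail: x = 0 to 2 mm; right home: y = +80 to +87 mm
- end_flap (a joint): hinge of the carton's end flap (rad): 0 = shut, hanging flat over the mouth; 1.57 = sticking out level towards the board's -y; 3.14 = standing straight up; it starts folded back over the carton's top at 3.5 to 3.9. It stays wherever it is pushed (stiff crease, about 0.012 N m) and stops at 0 and 4.1
- flap_hinge (a point): middle of the flap's hinge line, along the board's x, at the top edge of the mouth, 56 mm above the bench
- flap_edge (a point): middle of the flap's free edge, 46 mm from the hinge; the flap is 74 mm wide and 2 mm thick
- packing_tape: bystander: loose roll of brown packing tape lying flat, 93 mm across, 48 mm high; origin: centre of its underside
- spray_bottle: bystander: loose white spray bottle with blue top, 38 mm across, 125 mm high; origin: centre of its underside
- marker: bystander: loose black and white marker lying on the bench, 135 mm long (y), 16 mm thick; origin: centre of its underside

How it is judged:
By the outcome, as a careful person would: the job done as asked, in the order asked, and still so for the second after the job is handed in, with the robot touching nothing.
It also fails if it takes over 64 s, if anything falls off the work surface, if the arm or the gripper's body presses on something with over 40 N, if the wrist force passes 120 N, or if a joint passes its speed limit or range.

## Robot

A 6-joint arm with a two-finger parallel gripper is mounted at the origin on the work surface; the furniture and walls round the work are solid. World frame = base frame: x ahead of the robot, y to its left, z up, the work surface at z = 0. Lengths are in m, angles in rad, forces in N, time in s.
With the tool pointing down it reaches from about 0.25 to 0.725 m from the base axis. Payload 4 kg.
Tool frame: the origin (TCP) lies on the centre line of the jaws, within the pads' length; the fingertips stand 11 mm ahead of it and the grasp point (between the pads) lies 8 mm behind it (bot.nose_length is the distance from the TCP to the fingertips, in m); z points along the fingers, y is the direction in which the jaws open and shut (so a half turn about z gives the same grasp; the last joint's range is limited). The gripper opens to 85 mm and grips with 20 to 120 N. Pads are 22 mm wide; open, the fingers measure 114 mm over their backs; the gripper's body (76 mm by 85 mm) begins 54 mm behind the grasp point. The pads swing forward as they close: fully open they stand 13 mm farther back than shut.
Start: joints at [-1.343, 0.241, 0.005, 1.335, 0, 1.571], TCP at [0.113, -0.487, 0.242] pointing down, gripper open.
Joint ranges: [-2.72, 2.72], [-1.05, 1.87], [-1.09, 1.28], [-1.99, 2.15], [-1.42, 1.44], [-3.14, 3.14]. Speed limits (rad/s): [2.79, 2.79, 3.14, 3.14, 3.14, 3.14].

## Interface

Orientations are given as a unit quaternion [x, y, z, w].
In Python, from workcell import bot gives the robot as it stands.
- The arm moves only by the tool play_rows, never from a script. Its argument "plan" is one flat list of numbers, 6 for each row, row after row: the shift along the tool's x, y, z in mm, then the turn, a rotation vector about the tool's x, y, z in rad. A call has 1 to 20 rows; each row shifts and turns the commanded pose from where the row before left it, along the tool's axes as they then stand; what a row does not reach is not made up. A row lasts 1/8 s, in which the tool goes at most 62.5 mm and 10.7 degrees, less where a joint would pass 70% of its speed; a pose out of reach is approached as far as the arm can. A call with a gripper value outside its range is refused whole. "hand" is the opening in per cent of the stroke, from 0 (shut) to 100 (fully open), set as the call begins (left out, the last holds). The fingers move at their own pace and stop on an object; the grip force is fixed at half the most. Time passes only in rows, so rows that do not move let the fingers close. It gives the time, the measured TCP pose, the force and the opening at its end, in the units of the state.
- bot.get_obs(): the state, without advancing time (a new reading comes with each control period).
- bot.camera(name): name is "scene" or "top" or "wrist"; returns a dict with "frame" (384x512x3 uint8, blue, green, red), "range_z" (384x512 float32, m along the optical axis (not along the pixel's ray), 0 where there is no reading), "K" (3x3 intrinsics, pixels), "cam_to_world" (4x4, takes a point from camera to world coordinates). Camera axes: x right, y down, z forward; pixel columns grow to the right and rows downward; lengths in m; the calibration is good to about 2 mm. A picture is of the moment at which its call begins.
- bot.job_done(): hands the job in, once; it reports no verdict.
Trained networks look in the newest picture that a camera, given by its name, has taken for a name from the list of things; names that differ only in an ending like _2 or _b are one class to them, and where a whole thing is asked for, a point or a joint stands for the part that bears it (a point fixed in the world has none). Each returns a list of dicts, best first, with "p" (0 to 1); they miss things now and then, are a little off and sometimes report something else, mostly with a low value. They report only what shows in the picture. A call takes as long as a camera call.
- bot.outline_of(query, camera): "mask" (384x512 bool, what is visible of it) and "point" ([row, column] in pixels, amid what is visible of it).
The state is a dict: "clock": time; "joint_pos": joint angles; "joint_vel": joint speeds; "tau": joint torques, N m; "eef_pos": TCP position; "tool_rot": TCP orientation; "ft_force": force on the tool from outside, world axes, zero at the start; "ft_torque": the same for the moment, N m; "grip_width": finger opening in m.
Only numpy, scipy, OpenCV 4.12 (cv2) and the standard library are available. Lean on these libraries where they do the work, as an engineer would, in place of code of your own. Each camera call takes 0.05 s, during which the arm holds its last target.

## Working session

There is one attempt and no reset: what is moved stays moved. The work goes in short steps, Python scripts to look and compute and a tool call to move; the robot and the scene stay as the last step left them, time stands still between calls to the robot, and variables do not carry over. Pictures are saved under pics/ and viewed, and the job is handed in when it is done.

Besides the shell and the picture viewer there is one more tool, called after "Request:" as name(argument=value, ...) on one line, values as JSON. play_rows: Moves the arm, as the interface text tells. Its arguments: {"type":"object","properties":{"plan":{"type":"array","items":{"type":"number"}},"hand":{"type":"number"}},"required":["plan"]}

```bash
mkdir -p pics; ls
python3 - <<'E'
from workcell import bot
import cv2,numpy as np
o=bot.get_obs()
for k in o: print(k,np.round(o[k],4))
for n in ["scene","top","wrist"]:
    c=bot.camera(n); cv2.imwrite(f"pics/{n}0.png",c["frame"]); np.savez(f"{n}0.npz",**c)
    print(n,np.round(c["K"],1).tolist(),np.round(c["cam_to_world"],3).tolist())
print(bot.nose_length)
E
```

```text
pics
clock 0.0
joint_pos [-1.343   0.2414  0.0037  1.3352  0.      1.5708]
joint_vel [ 0.0012 -0.0001 -0.001  -0.0008  0.002  -0.0013]
tau [ 8.00000e-04 -3.72318e+01  2.52407e+01  1.71000e-02  1.00000e-04
 -0.00000e+00]
eef_pos [ 0.1128 -0.4865  0.2414]
tool_rot [ 9.935e-01  1.137e-01 -1.000e-04 -1.000e-03]
ft_force [ 0.4266 -0.1239 -0.655 ]
ft_torque [-0.0019 -0.0197  0.0433]
grip_width 0.0851
scene [[496.1, 0.0, 258.4], [0.0, 496.1, 187.3], [0.0, 0.0, 1.0]] [[-0.751, -0.3, 0.588, -0.217], [-0.66, 0.332, -0.674, 0.843], [0.007, -0.894, -0.448, 0.676], [0.0, 0.0, 0.0, 1.0]]
top [[385.9, 0.0, 256.3], [0.0, 385.9, 187.6], [0.0, 0.0, 1.0]] [[0.011, -0.985, 0.175, 0.402], [-1.0, -0.009, 0.011, -0.078], [-0.009, -0.175, -0.985, 0.992], [0.0, 0.0, 0.0, 1.0]]
wrist [[341.5, 0.0, 256.6], [0.0, 341.5, 204.1], [0.0, 0.0, 1.0]] [[0.226, -0.934, -0.276, 0.183], [-0.974, -0.217, -0.061, -0.47], [-0.003, 0.283, -0.959, 0.372], [0.0, 0.0, 0.0, 1.0]]
0.011
```

View pics/top0.png

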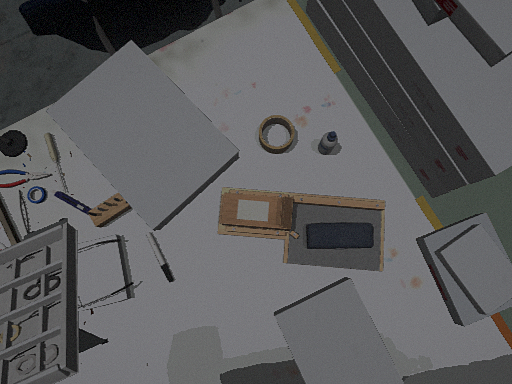

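View pics/scene0.png

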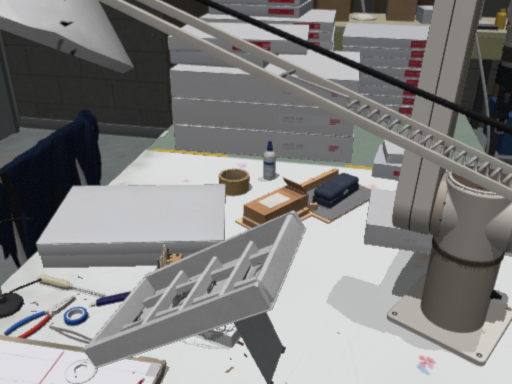

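The top view shows the board at about (218–385, 187–270). The carton is on the left, with its flap folded near column 287. The case is at about (340, 236) and the rail runs along the upper edge. Next I'll measure these from depth.

```bash
cat > h.py <<'E'
import numpy as np,cv2
def cloud(c):
    z=c["range_z"];K=c["K"];T=c["cam_to_world"]
    v,u=np.mgrid[0:z.shape[0],0:z.shape[1]]
    P=np.stack([(u-K[0,2])/K[0,0]*z,(v-K[1,2])/K[1,1]*z,z],-1)
    W=P@T[:3,:3].T+T[:3,3]; W[z<=0]=np.nan
    return W
E
python3 - <<'E'
from workcell import bot
from h import *
c=dict(np.load("top0.npz"));W=cloud(c)
f=c["frame"]; x0,x1,y0,y1=200,400,175,285
cv2.imwrite("pics/topz.png",cv2.resize(f[y0:y1,x0:x1],None,fx=4,fy=4,interpolation=cv2.INTER_CUBIC))
for q in ["loading_board","guide_rail","lead_in","carton_mouth","spectacle_case","end_flap","flap_hinge","flap_edge","packing_tape","spray_bottle","marker"]:
    r=bot.outline_of(q,"top")
    for d in r[:2]:
        m=d["mask"];p=[int(t) for t in d["point"]]
        s=W[m]; 
        print(q,round(d["p"],2),p,m.sum(),np.round(W[p[0],p[1]],3),np.round(np.nanmedian(s,0),3) if m.any() else '')
        if q=="spectacle_case":
            t=s[s[:,2]>0.035][:,:2]; 
            print(len(t),np.round(np.nanpercentile(s[:,2],[5,50,95]),3),cv2.minAreaRect((t*1000).astype(np.float32)))
        if q=="loading_board": print(cv2.minAreaRect((s[:,:2]*1000).astype(np.float32)))
# height map of area
for r in range(180,276,4): print(r,' '.join('%3d'%(1000*W[r,cc,2]) if np.isfinite(W[r,cc,2]) else ' --' for cc in range(212,396,5)))
E
```

```text
loading_board 0.94 [216, 297] 8631 [ 0.504 -0.172  0.008] [ 0.494 -0.181  0.01 ]
((490.9988098144531, -184.71142578125), (419.59295654296875, 180.10147094726562), 80.71566772460938)
guide_rail 0.82 [216, 296] 8369 [ 0.504 -0.169  0.008] [ 0.495 -0.179  0.011]
lead_in 0.64 [219, 301] 8544 [ 0.496 -0.181  0.012] [ 0.494 -0.18   0.011]
carton_mouth 0.79 [221, 302] 8629 [ 0.491 -0.184  0.012] [ 0.493 -0.18   0.011]
spectacle_case 0.88 [232, 340] 1763 [ 0.461 -0.271  0.052] [ 0.454 -0.27   0.05 ]
1652 [0.027 0.05  0.054] ((453.4659729003906, -273.1722717285156), (60.67817306518555, 161.09735107421875), 0.4447394609451294)
end_flap 0.69 [218, 300] 8570 [ 0.499 -0.179  0.009] [ 0.494 -0.18   0.011]
end_flap 0.65 [212, 282] 357 [ 0.504 -0.129  0.09 ] [ 0.505 -0.139  0.075]
flap_hinge 0.89 [210, 255] 2318 [ 0.512 -0.065  0.059] [ 0.509 -0.07   0.058]
flap_edge 0.79 [213, 287] 356 [ 0.504 -0.142  0.074] [ 0.503 -0.139  0.075]
packing_tape 0.8 [120, 275] 615 [ 0.754 -0.114  0.025] [ 0.723 -0.116  0.044]
packing_tape 0.73 [141, 324] 343 [ 0.68  -0.232  0.084] [ 0.677 -0.241  0.082]
spray_bottle 
[... 3160 characters left out ...]
   1   4   8  11   6  10   3   7   9  11   7   8   9   7   8   8   9   8   7   7   6   1   0
260   0   3   0   1  -2  -3  -1  -1   0   0   0   1  -1   0   0   6   8   6  10   7   8   8   7   6   9   8   8   8  10   7  --   9   6  10   8   2   0
264   5   0   0   2   2   1   1   0   1   0   3   2   2   0   1  -1  -2   2  -3   8   5   8  10   8   7   4   6   8   7   9   6   8   9  10   8   2  -1
268   0   3   1   2  -1   1   3   0   0   2   0   0   0  -1   1   0   0   0   2   1   3  -1   2  -1   1   0   1   0   9   8   8   8   9   7   5   1   1
272   0   0   0   0   1  -1   0  -3   0   0   2   1  -1   0   3   2   2   0   0   0   1   0   0  --   2  -1   1   0   5  -2   1   2   0   0   0   0   1
```

```bash
ls -la pics; pwd; nproc
```

```text
total 1212
drwxr-xr-x 2 agent agent   4096 Dec  7 00:18 .
drwxr-xr-x 3 agent agent   4096 Dec  7 00:18 ..
-rw-r--r-- 1 agent agent 280377 Dec  7 00:18 scene0.png
-rw-r--r-- 1 agent agent 351237 Dec  7 00:18 top0.png
-rw-r--r-- 1 agent agent 351701 Dec  7 00:18 topz.png
-rw-r--r-- 1 agent agent 241896 Dec  7 00:18 wrist0.png
.
4
```

Run:
```python
from h import *
c=dict(np.load("top0.npz"));W=cloud(c)
v,u=np.mgrid[0:384,0:512]
Z=W[...,2]
k=np.ones((3,3),np.uint8)
def comp(m,seed=None):
    m=m.astype(np.uint8); n,l,s,_=cv2.connectedComponentsWithStats(m)
    i=1+np.argmax(s[1:,4]); return l==i
win=(u>205)&(u<395)&(v>180)&(v<275)
Zm=cv2.medianBlur(np.nan_to_num(Z).astype(np.float32),3)
def ax(name,m):
    p=W[m][:,:2]; p=p[np.isfinite(p).all(1)]*1000
    r=cv2.minAreaRect(p.astype(np.float32)); 
    cc=p.mean(0); w=np.linalg.svd(p-cc,full_matrices=False)[2][0]; w*=np.sign(w[1])
    print(name,len(p),'mean',cc.round(1),'axis ang from +y toward +x',np.degrees(np.arctan2(w[0],w[1])).round(2),r)
rail=comp(win&(u>293)&(v<212)&(Zm>.028)&(Zm<.042)); ax('rail',rail)
cart=comp(win&(u<282)&(Zm>.051)&(Zm<.064)); ax('carton',cart)
case=comp(win&(u>296)&(v>215)&(Zm>.044)); ax('case',case)
```

```text
rail 667 mean [ 537.1 -274.5] axis ang from +y toward +x 4.23 ((537.6043701171875, -273.9345397949219), (225.4873504638672, 18.480304718017578), 85.82209014892578)
carton 1840 mean [511.9 -56. ] axis ang from +y toward +x 4.77 ((512.4951171875, -57.778465270996094), (146.59237670898438, 77.37464904785156), 85.79032135009766)
case 1605 mean [ 454.2 -271.7] axis ang from +y toward +x -1.04 ((453.4600830078125, -273.0869140625), (60.6182746887207, 157.99508666992188), 0.4777621626853943)
```

View pics/topz.png

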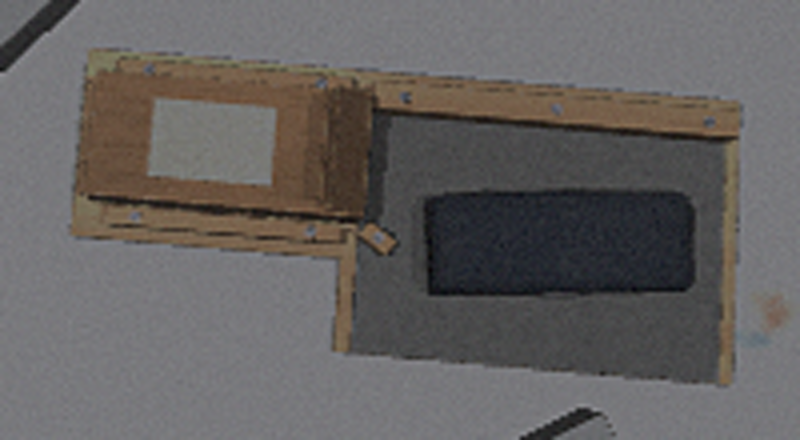

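```bash
cat >> h.py <<'E'
O=np.array([505.8,-154.5])
xb=np.array([np.cos(np.radians(4.2)),-np.sin(np.radians(4.2))]); yb=np.array([-xb[1],xb[0]])
def toB(W):  # metres world -> board mm
    p=W[...,:2]*1000-O
    return np.stack([p@xb,p@yb,W[...,2]*1000],-1)
def toW(x,y): return O+x*xb+y*yb
def where(bot):
    from scipy.spatial.transform import Rotation as R
    o=bot.get_obs(); B=toB(np.array(o["eef_pos"])); M=R.from_quat(o["tool_rot"]).as_matrix()
    Bm=np.array([[*xb,0],[*yb,0],[0,0,1]])
    print('t',round(float(o["clock"]),2),'TCP board',B.round(1),'tool axes in board (cols)',np.round(Bm@M,3).tolist(),'F',np.round(Bm@np.array(o["ft_force"]),1),'w',round(o["grip_width"],3),'q',np.round(o["joint_pos"],2))
E
python3 - <<'E'
from h import *
from workcell import bot
where(bot)
c=dict(np.load("top0.npz"));W=cloud(c)
for r in range(270,384,12): print(r,' '.join('%3d'%(1000*W[r,cc,2]) if np.isfinite(W[r,cc,2]) else ' --' for cc in range(160,500,10)))
print(W[300,330],W[250,450])
# flap profile in board frame
B=toB(W); 
s=B[(B[...,2]>62)&(abs(B[...,0])<40)&(B[...,1]>-20)&(B[...,1]<60)]
i=np.argsort(s[:,2]); print(len(s)); print(s[i][::20].round(0).tolist())
print('x range',s[:,0].min(),s[:,0].max())
E
```

```text
t 0.7 TCP board [-367.5 -360.5  242.3] tool axes in board (cols) [[0.955, 0.297, 0.0], [0.297, -0.955, -0.0], [0.0, 0.0, -1.0]] F [-0.4  0.5  1. ] w 0.086 q [-1.34  0.24  0.01  1.34  0.    1.57]
270   0  -1   1   0   3   3   0   2   0   1  -2   1   0   0  -1   0   1   0   1   0   1   2   6   2   0  -3   0   5  50  68  86  88  84  86
282   0   0   1  -1   1   0   1   2   0   2   0  -1   1  -2   1   1   4   0  51  64   0   0   2   1   0   1  --   0  33  48  78  85  88  86
294   2   1   0   0   1   1   1   2   0   1   2   1   0   1   1  16  58  63  62  62   0   0   0   1  -2   4  -1   2   1  55  52  84  85  87
306   0   0   0  -2   2   1   2   0   0   1   0  -1   2  42  59  61  64  63  59  63  61   0   0   0   0   0   1   1  -2  30  51  49  85  87
318  -1   0   0   0   0  -1   3   0   3   0   1   0  64  63  59  59  60  60  64  58  62  61   0   0  -2   2   2   0   0   0  52  51  54   1
330   2   3   0   0   0  -1  --   3   2  -1   1  -1   4  62  58  61  60  61  62  64  60  58   2   2   0   1   5   3   0   0   1  -1   0  -1
342   0   0   0   3   1   3   0   0   0   0   6   2   0  63  62  
[... 244 characters left out ...]
 1   2   1   0   1   2   3   0  59  61  60  61  63  61  61  61  60  61   1   0   3   1   3   1   1   2   0   3
378   1   4  -1   0   1  -2   1   2   3   2   0   0   1   2   2  62  60  63  62  60  62  60  62  60  60   0   0   1   0   1   2   1   1   0
[ 0.30324349 -0.24154335  0.06276548] [ 0.42048664 -0.51534692  0.08805477]
303
[[-30.0, 3.0, 62.0], [1.0, 5.0, 64.0], [-33.0, 8.0, 66.0], [-24.0, 8.0, 68.0], [27.0, 10.0, 71.0], [21.0, 12.0, 73.0], [-27.0, 16.0, 75.0], [-20.0, 16.0, 77.0], [-18.0, 19.0, 79.0], [-31.0, 21.0, 81.0], [-2.0, 21.0, 83.0], [-10.0, 25.0, 85.0], [-22.0, 24.0, 87.0], [-8.0, 28.0, 90.0], [25.0, 28.0, 92.0], [31.0, 28.0, 95.0]]
x range -37.37255002862762 36.21856661367997
```

View pics/wrist0.png

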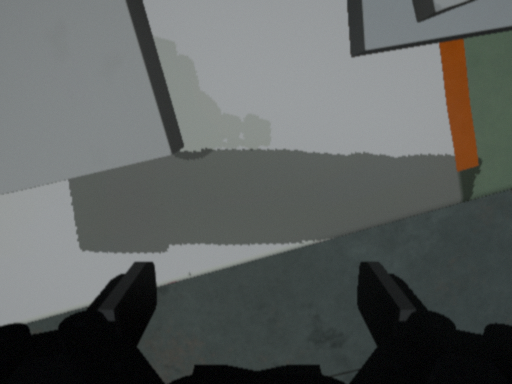

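Run:
```python
from h import *
c=dict(np.load("wrist0.npz"));W=cloud(c)
for (r0,r1,c0,c1) in [(255,330,95,165),(255,330,350,420)]:
    s=W[r0:r1,c0:c1].reshape(-1,3); s=s[s[:,2]>0.15]
    B=toB(s); print(len(s),np.round([s.min(0),np.nanpercentile(s,5,axis=0),s.max(0)],4).tolist())
from scipy.spatial.transform import Rotation as R
M=R.from_quat([.9935,.1137,-.0001,-.001]).as_matrix(); p=np.array([.1128,-.4865,.2414])
v,u=np.mgrid[0:384,0:512]
T=(W-p)@M*1000
for r in range(258,340,8): print(r,[tuple(int(x) for x in T[r,q]) if np.isfinite(T[r,q]).all() else None for q in (110,125,140,150,365,375,390,405)])
```

```text
3317 [[0.0917, -0.4472, 0.2422], [0.0968, -0.446, 0.2476], [0.1166, -0.4296, 0.2927]]
3347 [[0.1114, -0.5401, 0.2427], [0.116, -0.5373, 0.2475], [0.1361, -0.5222, 0.2925]]
258 [(-104, -175, 241), (-105, -157, 242), (-104, -139, 240), (-104, -127, 241), (-461, 388, 992), (-460, 423, 990), (-461, 479, 994), (-460, 531, 990)]
266 [(-115, -176, 241), (-115, -159, 243), (11, -46, -9), (9, -43, -6), (10, 42, -8), (11, 45, -10), (-491, 481, 990), (-489, 533, 986)]
274 [(-125, -177, 241), (11, -49, -16), (11, -43, -16), (6, -43, -7), (7, 42, -9), (11, 43, -16), (6, 52, -8), (-523, 538, 989)]
282 [(7, -55, -15), (11, -47, -22), (9, -43, -19), (3, -43, -8), (4, 42, -10), (10, 42, -21), (11, 47, -22), (-553, 540, 984)]
290 [(7, -53, -20), (11, -45, -28), (6, -42, -20), (0, -42, -9), (1, 42, -11), (8, 42, -22), (11, 44, -28), (6, 53, -20)]
298 [(11, -48, -33), (10, -43, -31), (3, -43, -20), (-2, -42, -10), (-1, 42, -12), (4, 42, -21), (10, 43, -31), (11, 47, -33)]
306 [(10, -46, -36), (9, -43, -33), (0, -43, -21), (-5, -42, -11), (-4, 42, -13), (2, 42, -23), (9, 42, -35), (10, 46, -36)]
314 [(9, -45, -38), (6, -43, -34), (-1, -43, -22), (-8, -42, -12), (-7, 42, -13), (0, 42, -23), (7, 42, -36), (9, 45, -38)]
322 [(7, -45, -39), (5, -42, -36), (-4, -43, -23), (-729, -408, 993), (-10, 42, -15), (-2, 42, -25), (5, 42, -36), (12, 42, -46)]
330 [(12, -40, -50), (1, -42, -36), (-7, -42, -24), (-765, -411, 993), (-764, 416, 993), (-5, 42, -26), (3, 41, -39), (12, 40, -50)]
338 [(11, -39, -53), (17, -32, -60), (-9, -42, -25), (-800, -414, 993), (-799, 418, 991), (-8, 42, -26), (17, 32, -60), (12, 39, -53)]
```

Request:
play_rows(plan=[0,0,0,0,0,0.1,0,0,0,0,0,0.1,0,0,0,0,0,0.1015,32,-30,0,0,0,0,32,-30,0,0,0,0,32,-30,0,0,0,0,32,-30,20,0,0,0,32,-30,20,0,0,0,32,-30,20,0,0,0,32,-30,20,0,0,0,26,-26,20,0,0,0,0,0,20,0,0,0], hand=100)

```text
clock: 2.2
eef_pos: [0.3816, -0.2686, 0.1218]
tool_rot: [0.999, -0.035, 0.001, 0.0]
ft_force: [-0.5, -0.5, -0.0]
grip_width: 0.0853
```

Run:
```python
from h import *
from workcell import bot
where(bot)
```

```text
t 2.2 TCP board [-115.5 -122.9  121.8] tool axes in board (cols) [[1.0, 0.004, 0.001], [0.004, -1.0, -0.0], [0.001, 0.0, -1.0]] F [-0.4 -0.5 -0. ] w 0.085 q [-0.61  0.27 -0.29  1.01  0.    2.6 ]
```

Request:
play_rows(plan=[0,0,30,0,0,0,0,0,30,0,0,0,0,0,25,0,0,0,0,0,15,0,0,0,8,0,0,0,0,0,8,0,0,0,0,0,5,0,0,0,0,0,5,0,0,0,0,0,5,0,0,0,0,0,5,0,0,0,0,0,5,0,0,0,0,0,5,0,0,0,0,0,5,0,0,0,0,0,5,0,0,0,0,0,5,0,0,0,0,0])

```text
clock: 4.08
eef_pos: [0.4408, -0.2747, 0.0222]
tool_rot: [0.999, -0.037, -0.0, 0.0]
ft_force: [-1.3, 0.0, 0.0]
grip_width: 0.0855
```

```bash
cat > look.py <<'E'
import sys
from h import *
from workcell import bot
where(bot)
n=sys.argv[1]
for cam in sys.argv[2:]:
    c=bot.camera(cam); np.savez(f"{cam}_{n}.npz",**c); f=c["frame"]
    if cam=="top": f=cv2.resize(f[165:285,200:400],None,fx=4,fy=4,interpolation=cv2.INTER_CUBIC)
    if cam=="scene": f=cv2.resize(f[130:260,220:400],None,fx=4,fy=4,interpolation=cv2.INTER_CUBIC)
    cv2.imwrite(f"pics/{cam}_{n}.png",f)
E
python3 look.py 1 top scene
```

```text
t 4.08 TCP board [ -56.  -124.7   22.2] tool axes in board (cols) [[1.0, -0.0, -0.0], [-0.0, -1.0, -0.0], [-0.0, 0.0, -1.0]] F [-1.3 -0.   0. ] w 0.085 q [-0.56  0.48 -0.27  0.82 -0.    2.66]
```

View pics/top_1.png

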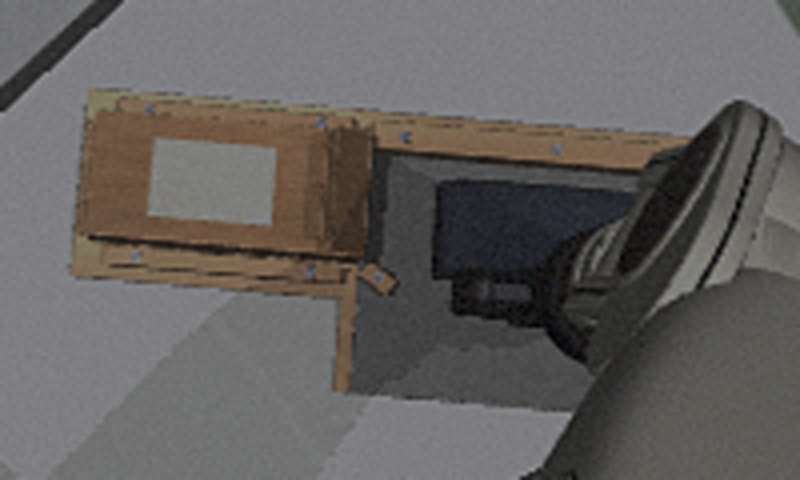

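View pics/scene_1.png

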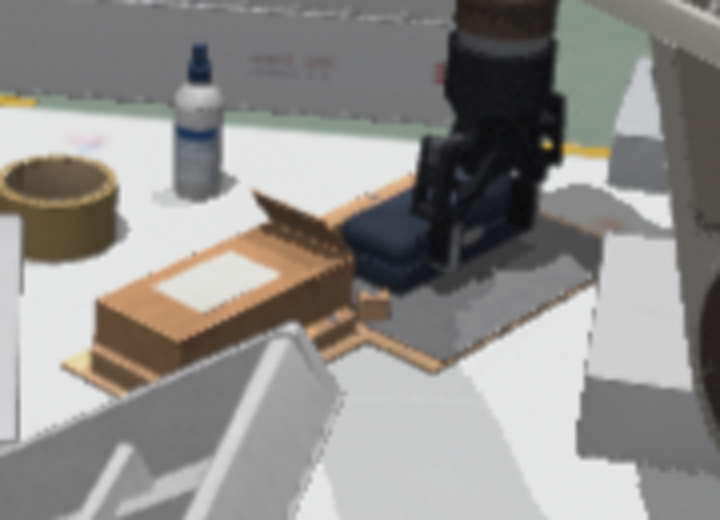

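The case now lies parallel to the rail with a gap of about 12 mm left. I'll keep pushing gently.

Request:
play_rows(plan=[4,0,0,0,0,0,4,0,0,0,0,0,3,0,0,0,0,0,2,0,0,0,0,0,1,0,0,0,0,0])

```text
clock: 4.8
eef_pos: [0.4544, -0.2756, 0.0223]
tool_rot: [0.999, -0.037, -0.0, -0.0]
ft_force: [-2.2, 0.0, 1.8]
grip_width: 0.0853
```

```bash
python3 look.py 2 top
```

```text
t 4.8 TCP board [ -42.4 -124.6   22.3] tool axes in board (cols) [[1.0, -0.0, -0.0], [-0.0, -1.0, -0.0], [-0.0, 0.0, -1.0]] F [-2.2 -0.1  1.8] w 0.085 q [-0.55  0.5  -0.24  0.83 -0.    2.67]
```

Request:
play_rows(plan=[1,0,0,0,0,0,1,0,0,0,0,0,0,0,0,0,0,0])

```text
clock: 5.22
eef_pos: [0.4566, -0.2758, 0.0223]
tool_rot: [0.999, -0.037, 0.0, -0.0]
ft_force: [-2.2, 0.1, 0.8]
grip_width: 0.0851
```

```bash
python3 look.py 3 top wrist
python3 - <<'E'
from h import *
c=dict(np.load("top_3.npz"));B=toB(cloud(c))
v,u=np.mgrid[0:384,0:512]
m=(u<345)&(B[...,2]>44)&(B[...,2]<56)&(B[...,1]<-20)&(B[...,1]>-130)&(B[...,0]>-45)&(B[...,0]<45)
s=B[m];print(len(s))
for y in range(-130,-20,10):
    q=s[(s[:,1]>y)&(s[:,1]<y+10)]
    if len(q)>5: print(y,len(q),q[:,0].min().round(1),q[:,0].max().round(1),q[:,1].max().round(1))
E
```

```text
t 5.22 TCP board [ -40.2 -124.6   22.3] tool axes in board (cols) [[1.0, -0.0, 0.0], [-0.0, -1.0, 0.0], [0.0, -0.0, -1.0]] F [-2.2 -0.1  0.8] w 0.085 q [-0.54  0.5  -0.23  0.83  0.    2.67]
667
-130 39 1.0 31.5 -120.2
-120 64 -9.8 30.2 -110.1
-110 80 -17.7 30.1 -100.2
-100 85 -18.6 31.3 -90.0
-90 88 -24.1 30.4 -80.1
-80 85 -20.4 29.8 -70.3
-70 83 -23.4 29.1 -60.3
-60 97 -28.8 30.7 -50.1
-50 46 -26.6 27.5 -44.7
```

View pics/top_3.png

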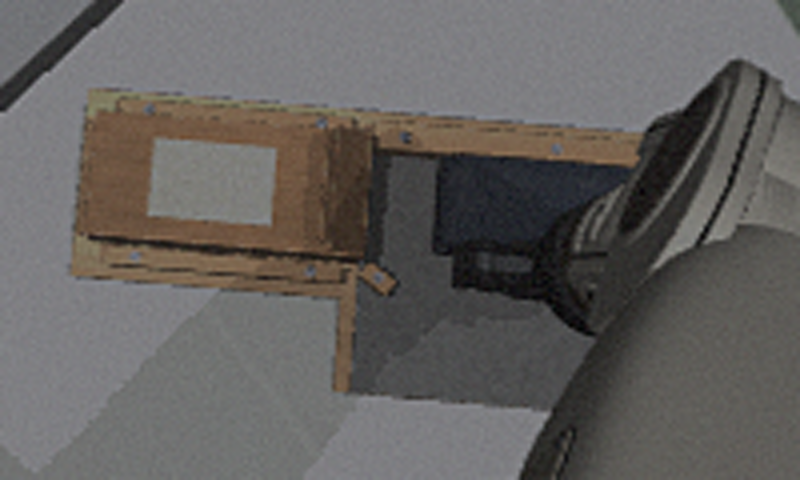

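Request:
play_rows(plan=[1,0,0,0,0,0,1,0,0,0,0,0,0,0,0,0,0,0])

```text
clock: 5.7
eef_pos: [0.4572, -0.2759, 0.0223]
tool_rot: [0.999, -0.037, -0.001, -0.0]
ft_force: [-4.5, 0.6, 2.4]
grip_width: 0.0856
```

Request:
play_rows(plan=[1,0,0,0,0,0,1,0,0,0,0,0,0,0,0,0,0,0])

```text
clock: 6.08
eef_pos: [0.4573, -0.2759, 0.0222]
tool_rot: [0.999, -0.037, -0.003, -0.0]
ft_force: [-10.3, 0.5, 7.1]
grip_width: 0.0851
```

```bash
python3 look.py 4
```

```text
t 6.08 TCP board [ -39.5 -124.6   22.2] tool axes in board (cols) [[1.0, -0.001, -0.006], [-0.001, -1.0, -0.0], [-0.006, 0.0, -1.0]] F [-10.3  -0.3   7.1] w 0.085 q [-0.54  0.51 -0.22  0.84 -0.    2.67]
```

Request:
play_rows(plan=[-8,0,0,0,0,0,-14,0,-5,0,0,0,0,0,-50,0,0,0,0,0,-50,0,0,0,0,0,-30,0,0,0], hand=0)

```text
clock: 6.7
eef_pos: [0.4392, -0.2751, 0.1605]
tool_rot: [0.999, -0.037, 0.002, 0.001]
ft_force: [-0.6, -0.1, -1.0]
grip_width: 0.0
```

```bash
python3 look.py 5
python3 - <<'E'
from h import *
c=dict(np.load("top0.npz"));W=cloud(c);B=toB(W)
m=(B[...,2]>20)&(B[...,1]<-238)&(B[...,1]>-420)&(B[...,0]>-250)&(B[...,0]<100)
s=B[m]
for y in range(-400,-238,10):
    q=s[(s[:,1]>=y)&(s[:,1]<y+10)]
    if len(q)>3: print(y,len(q),'x',q[:,0].min().round(),q[:,0].max().round(),'zmax',np.percentile(q[:,2],98).round(), 'xmax of z>60',q[q[:,2]>60][:,0].max().round() if (q[:,2]>60).any() else '')
E
```

```text
t 6.7 TCP board [ -57.6 -125.2  160.5] tool axes in board (cols) [[1.0, -0.001, 0.004], [-0.001, -1.0, -0.002], [0.004, 0.002, -1.0]] F [-0.6 -0.2 -1. ] w 0.0 q [-0.56  0.32 -0.1   1.14  0.    2.66]
-400 486 x -200.0 8.0 zmax 89.0 xmax of z>60 -18.0
-390 448 x -178.0 99.0 zmax 103.0 xmax of z>60 99.0
-380 430 x -167.0 100.0 zmax 286.0 xmax of z>60 100.0
-370 392 x -144.0 100.0 zmax 287.0 xmax of z>60 100.0
-360 637 x -126.0 99.0 zmax 286.0 xmax of z>60 99.0
-350 773 x -105.0 100.0 zmax 285.0 xmax of z>60 100.0
-340 228 x -77.0 100.0 zmax 279.0 xmax of z>60 100.0
-330 92 x -56.0 -26.0 zmax 53.0 xmax of z>60
```

Run:
```python
from h import *
c=dict(np.load("top0.npz"));W=cloud(c);B=toB(W)
m=(B[...,2]>60)&(B[...,1]<-300)&(B[...,1]>-420)&(B[...,0]>-60)&(B[...,0]<140)
for y in range(-400,-300,10):
    q=B[m&(B[...,1]>=y)&(B[...,1]<y+10)]
    print(y,[ (x,int(q[(q[:,0]>=x)&(q[:,0]<x+20)][:,2].max())) for x in range(-60,140,20) if ((q[:,0]>=x)&(q[:,0]<x+20)).any()])
```

```text
-400 [(-60, 89), (-40, 88), (-20, 72)]
-390 [(-60, 89), (-40, 89), (80, 285), (100, 287), (120, 287)]
-380 [(-60, 88), (-40, 87), (80, 287), (100, 288), (120, 287)]
-370 [(-60, 89), (60, 95), (80, 288), (100, 287), (120, 288)]
-360 [(-60, 88), (60, 287), (80, 287), (100, 287), (120, 288)]
-350 [(-60, 84), (60, 180), (80, 287), (100, 287), (120, 288)]
-340 [(80, 286), (100, 287), (120, 288)]
-330 [(100, 286), (120, 287)]
-320 [(100, 253), (120, 288)]
-310 [(120, 258)]
```

Request:
play_rows(plan=[14.4,28,0,0,0,0,14.4,28,0,0,0,0,14.4,28,0,0,0,0,14.4,28,0,0,0,0,0,0,35,0,0,0,0,0,35,0,0,0,0,0,25,0,0,0,0,0,0,0,0,0])

```text
clock: 7.7
eef_pos: [0.4858, -0.3891, 0.0601]
tool_rot: [0.999, -0.037, -0.002, -0.002]
ft_force: [-0.2, -0.4, 0.4]
grip_width: -0.0002
```

```bash
python3 look.py 6 top scene
```

```text
t 7.7 TCP board [  -2.8 -235.4   60.1] tool axes in board (cols) [[1.0, -0.001, -0.004], [-0.001, -1.0, 0.003], [-0.004, -0.003, -1.0]] F [-0.1 -0.4  0.4] w -0.0 q [-0.68  0.61  0.08  1.05  0.    2.54]
```

View pics/top_6.png

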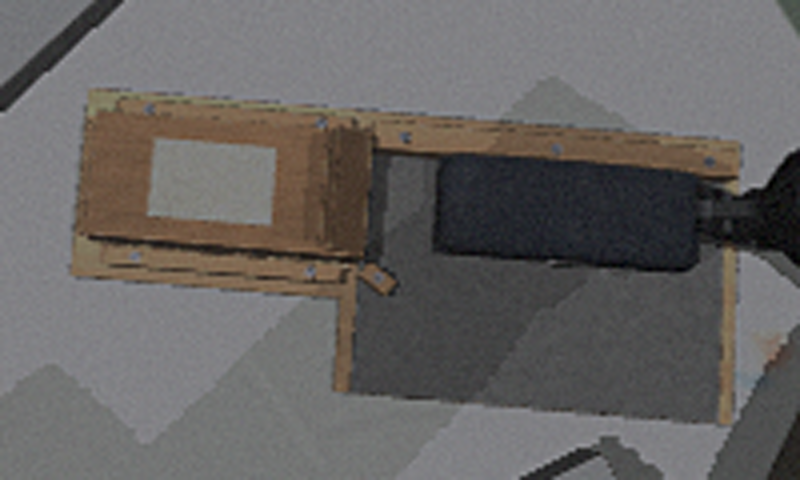

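View pics/scene_6.png

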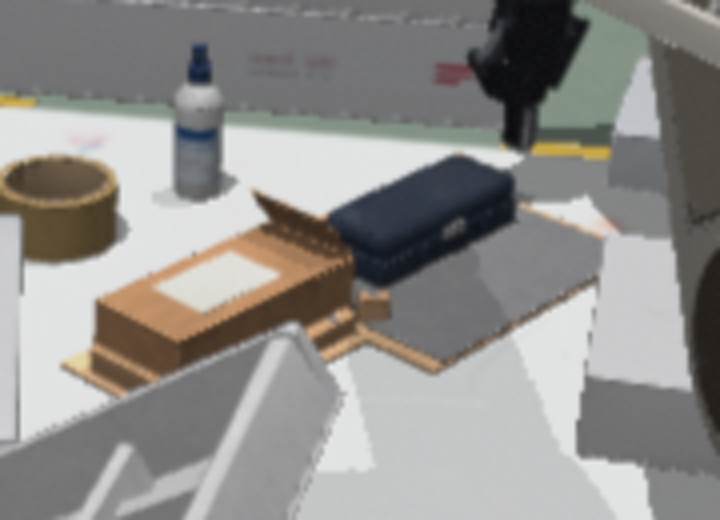

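Run:
```python
from h import *
c=dict(np.load("top_6.npz"));B=toB(cloud(c))
Z=cv2.medianBlur(np.nan_to_num(B[...,2]).astype(np.float32),3)
def rect(m):
    n,l,s,_=cv2.connectedComponentsWithStats(m.astype(np.uint8)); i=1+np.argmax(s[1:,4])
    p=B[l==i][:,:2]; return len(p),cv2.minAreaRect(p[np.isfinite(p).all(1)].astype(np.float32))
x,y=B[...,0],B[...,1]
print('case',rect((Z>45)&(Z<56)&(abs(x)<60)&(y<-20)&(y>-215)))
print('rail',rect((Z>28)&(Z<41)&(x>24)&(x<60)&(y<-4)&(y>-235)))
```

```text
case (1527, ((2.1461429595947266, -125.48683166503906), (157.92440795898438, 61.096317291259766), 89.23147583007812))
rail (599, ((38.65241241455078, -116.91931915283203), (225.484130859375, 22.743539810180664), 89.99304962158203))
```

Request:
play_rows(plan=[2,0,15,0,0,0,0,0,14,0,0,0,0,-7,0,0,0,0,0,-6,0,0,0,0,0,-6,0,0,0,0,0,-6,0,0,0,0,0,-6,0,0,0,0,0,-6,0,0,0,0,0,-6,0,0,0,0])

```text
clock: 8.93
eef_pos: [0.4931, -0.3477, 0.0337]
tool_rot: [0.999, -0.037, 0.0, 0.0]
ft_force: [-0.1, -2.0, 1.1]
grip_width: -0.0001
```

```bash
python3 look.py 7 top
```

```text
t 8.93 TCP board [   1.5 -193.6   33.7] tool axes in board (cols) [[1.0, -0.001, 0.001], [-0.001, -1.0, -0.001], [0.001, 0.001, -1.0]] F [ 0.  -2.   1.1] w -0.0 q [-0.61  0.6  -0.02  0.95 -0.    2.6 ]
```

View pics/top_7.png

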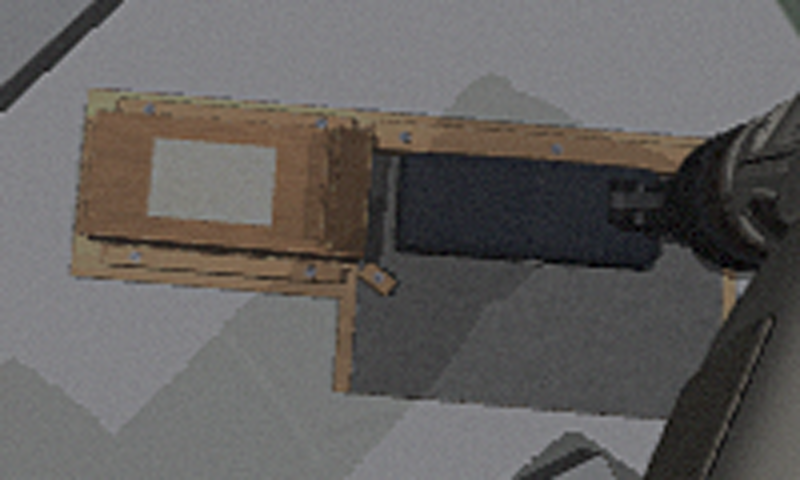

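Request:
play_rows(plan=[0,-6,1,0,0,0,0,-6,1,0,0,0,0,-6,0,0,0,0,0,-6,0,0,0,0,0,-6,0,0,0,0,0,-6,0,0,0,0,0,-6,0,0,0,0,0,-6,0,0,0,0])

```text
clock: 9.98
eef_pos: [0.4963, -0.2994, 0.0313]
tool_rot: [0.999, -0.037, -0.0, -0.0]
ft_force: [0.4, -2.4, 1.9]
grip_width: -0.0001
```

```bash
python3 look.py 8 top scene
```

```text
t 9.97 TCP board [   1.2 -145.2   31.3] tool axes in board (cols) [[1.0, -0.0, -0.0], [-0.0, -1.0, 0.0], [-0.0, -0.0, -1.0]] F [ 0.6 -2.3  1.9] w -0.0 q [-0.54  0.57 -0.09  0.92  0.    2.67]
```

View pics/top_8.png

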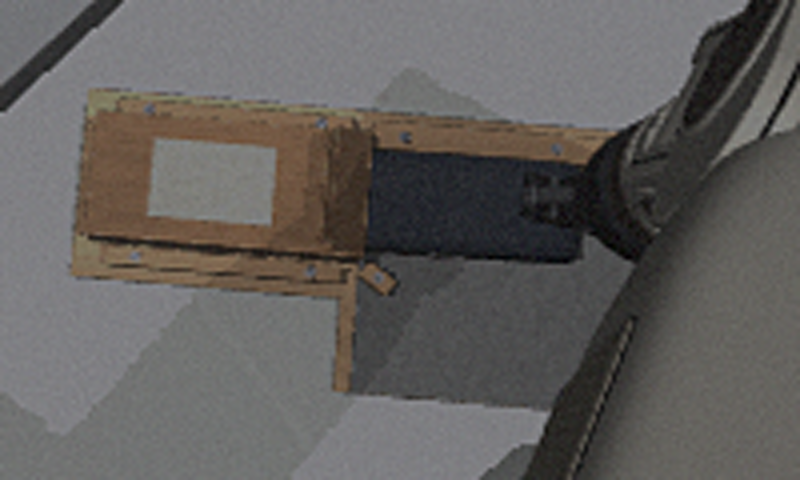

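View pics/scene_8.png

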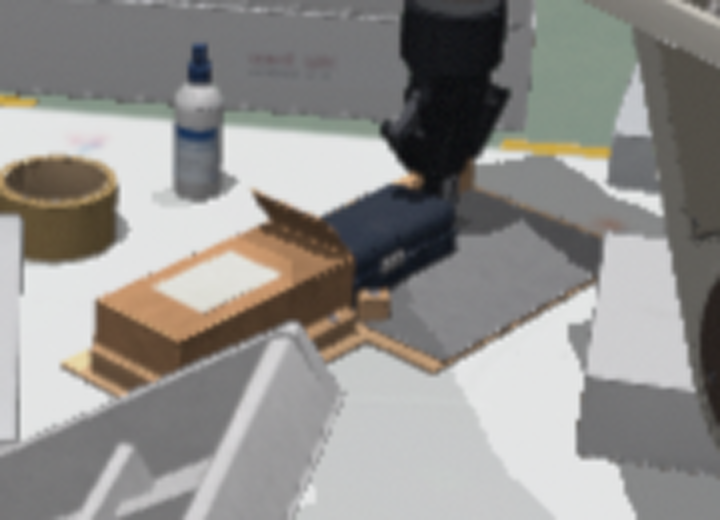

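Request:
play_rows(plan=[0,-6,0,0,0,0,0,-6,0,0,0,0,0,-6,0,0,0,0,0,-6,0,0,0,0,0,-6,0,0,0,0,0,-6,0,0,0,0,0,-6,0,0,0,0,0,-6,0,0,0,0,0,0,0,0,0,0,0,20,0,0,0,0,0,20,-6,0,0,0,0,0,0,0.1,0,0,0,0,0,0.1,0,0,0,0,0,0.1,0,0,0,0,0,0.1,0,0,0,0,0,0.1,0,0,0,0,0,0,0,0])

```text
clock: 12.2
eef_pos: [0.4959, -0.2948, 0.0359]
tool_rot: [0.968, -0.038, 0.009, -0.247]
ft_force: [-0.0, -0.4, -0.5]
grip_width: -0.0003
```

```bash
python3 look.py 9 top scene
```

```text
t 12.2 TCP board [   0.4 -140.6   35.9] tool axes in board (cols) [[1.0, -0.005, 0.001], [-0.005, -0.878, 0.479], [-0.001, -0.479, -0.878]] F [ 0.  -0.4 -0.5] w -0.0 q [-0.73  0.78  0.22  1.33  0.39  2.43]
```

View pics/top_9.png

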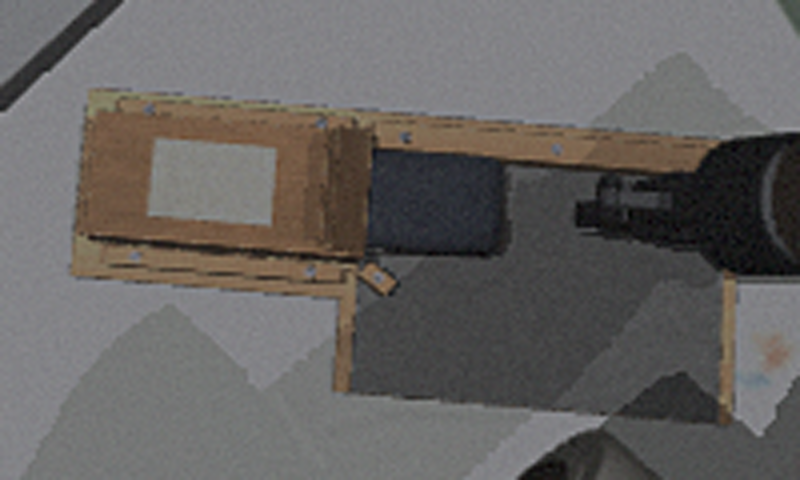

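View pics/scene_9.png

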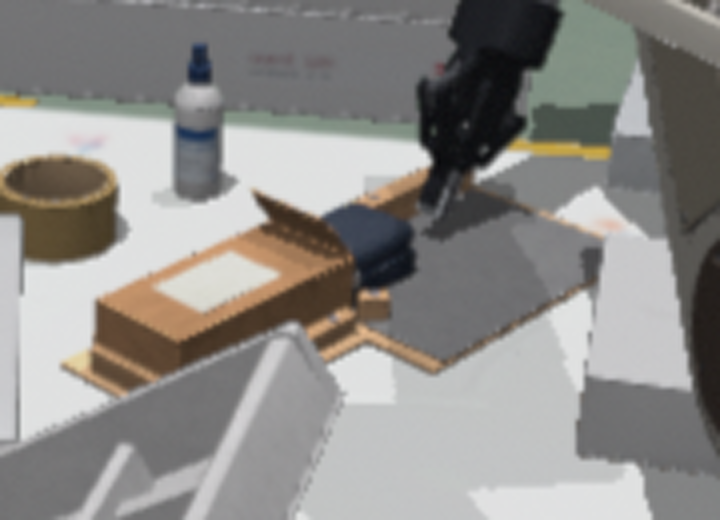

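Request:
play_rows(plan=[0,-8.8,4.8,0,0,0,0,-8.8,4.8,0,0,0,0,-8.8,4.8,0,0,0,0,-5.3,2.9,0,0,0,0,-5.3,2.9,0,0,0,0,-5.3,2.9,0,0,0,0,-5.3,2.9,0,0,0,0,-5.3,2.9,0,0,0,0,-5.3,2.9,0,0,0,0,-5.3,2.9,0,0,0,0,-5.3,2.9,0,0,0])

```text
clock: 13.68
eef_pos: [0.5028, -0.2133, 0.0373]
tool_rot: [0.968, -0.036, 0.009, -0.247]
ft_force: [-0.2, -1.7, 1.1]
grip_width: 0.0004
```

```bash
python3 look.py 10 top scene
```

```text
t 13.68 TCP board [  1.3 -58.8  37.3] tool axes in board (cols) [[1.0, -0.0, 0.0], [-0.0, -0.878, 0.479], [0.0, -0.479, -0.878]] F [-0.1 -1.8  1.1] w 0.0 q [-0.62  0.69  0.05  1.21  0.42  2.53]
```

View pics/top_10.png

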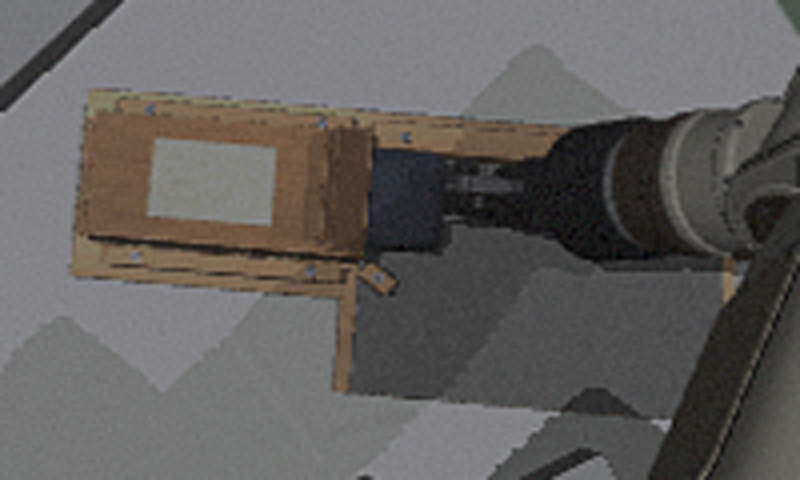

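View pics/scene_10.png

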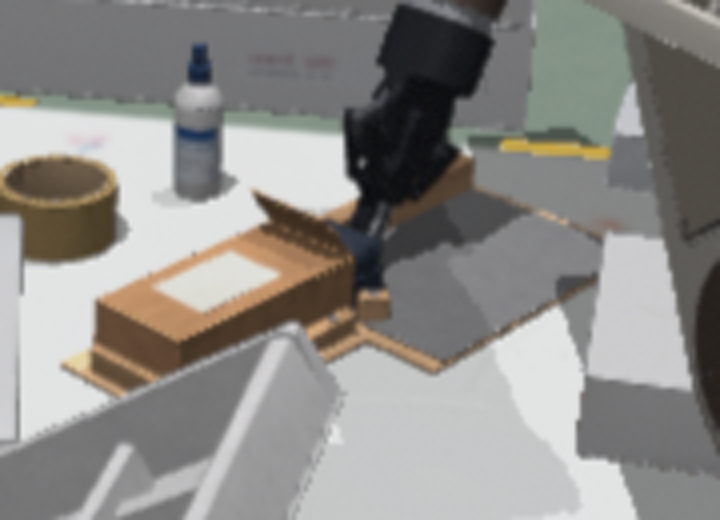

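Request:
play_rows(plan=[0,-5.0,3.4,0,0,0,0,-5.0,3.4,0,0,0,0,-5.0,3.4,0,0,0,0,-5.0,3.4,0,0,0,0,-5.3,2.9,0,0,0,0,-5.3,2.9,0,0,0])

```text
clock: 14.52
eef_pos: [0.5052, -0.1769, 0.0347]
tool_rot: [0.968, -0.036, 0.009, -0.247]
ft_force: [0.6, -0.6, -0.9]
grip_width: -0.0004
```

```bash
python3 look.py 11 top scene
```

```text
t 14.53 TCP board [  1.  -22.4  34.7] tool axes in board (cols) [[1.0, -0.001, -0.0], [-0.0, -0.877, 0.48], [-0.001, -0.48, -0.877]] F [ 0.6 -0.6 -0.9] w -0.0 q [-0.57  0.66 -0.02  1.15  0.44  2.59]
```

View pics/top_11.png

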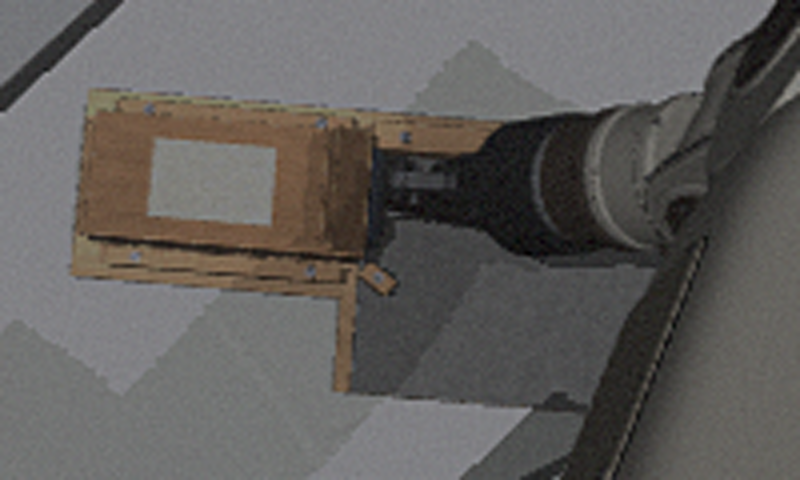

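View pics/scene_11.png

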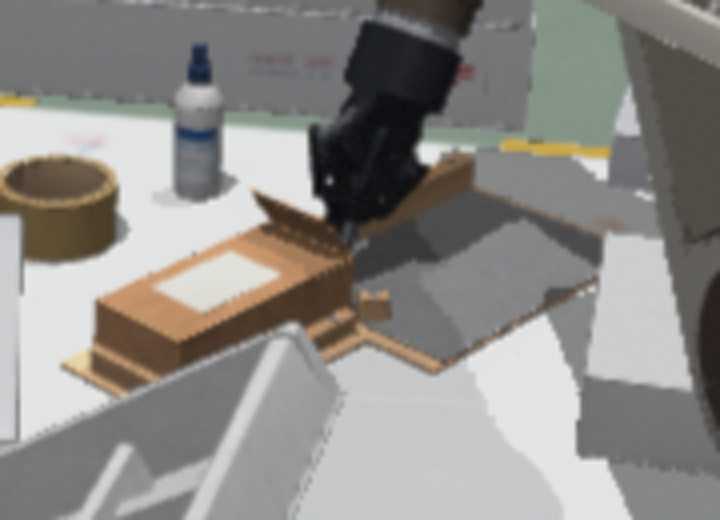

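Request:
play_rows(plan=[0,-2.6,1.4,0,0,0,0,-2.6,1.4,0,0,0,0,-1.8,1,0,0,0,0,0,0,0,0,0])

```text
clock: 15.12
eef_pos: [0.5059, -0.1693, 0.035]
tool_rot: [0.968, -0.036, 0.009, -0.247]
ft_force: [0.1, 0.3, -0.2]
grip_width: -0.0
```

```bash
python3 look.py 12 wrist scene top
```

```text
t 15.12 TCP board [  1.2 -14.8  35. ] tool axes in board (cols) [[1.0, -0.0, -0.0], [-0.0, -0.877, 0.48], [-0.0, -0.48, -0.877]] F [ 0.1  0.3 -0.2] w -0.0 q [-0.56  0.66 -0.03  1.13  0.44  2.6 ]
```

View pics/wrist_12.png

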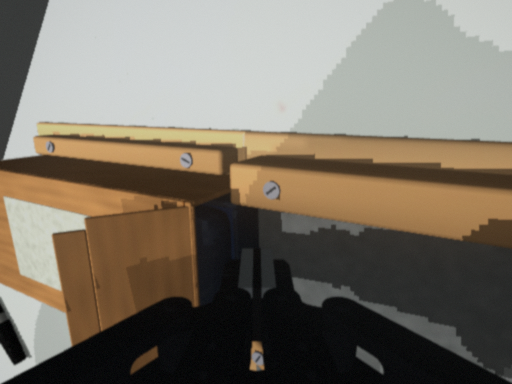

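Run:
```python
from h import *
c=dict(np.load("wrist_12.npz"));B=toB(cloud(c)); f=c["frame"]
g=(255*(f[180:320,150:310]/255.)**.45).astype(np.uint8)
cv2.imwrite("pics/wz12.png",cv2.resize(g,None,fx=4.5,fy=4,interpolation=cv2.INTER_CUBIC))
for r in range(192,300,8):
    print(r,[(q,*[int(t) for t in B[r,q]]) for q in range(184,250,6) if np.isfinite(B[r,q]).all()])
```

```text
192 [(184, 38, 14, 44), (190, 38, 10, 44), (196, 38, 9, 42), (202, 38, 7, 41), (208, 38, 4, 41), (214, 38, 3, 38), (220, 38, 0, 37), (226, 37, 0, 33), (232, 38, -2, 34), (238, 38, -5, 34), (244, 38, -7, 33)]
200 [(184, 38, 5, 54), (190, 38, 4, 52), (196, 38, 2, 51), (202, 38, 0, 50), (208, 36, 1, 45), (214, 30, 12, 26), (220, 31, 8, 26), (226, 31, 6, 25), (232, 34, -1, 32), (238, 34, -4, 32), (244, 35, -7, 33)]
208 [(184, 36, 2, 57), (190, 36, 1, 56), (196, 31, 10, 42), (202, 31, 7, 41), (208, 31, 6, 39), (214, 30, 5, 35), (220, 22, 17, 14), (226, 22, 15, 12), (232, 28, 2, 26), (238, 28, 0, 25), (244, 27, 0, 21)]
216 [(184, 33, 2, 58), (190, 33, 1, 56), (196, 29, 6, 47), (202, 29, 4, 45), (208, 29, 2, 44), (214, 29, 1, 41), (220, 28, 0, 38), (226, 26, 1, 33), (232, 19, 10, 14), (238, 25, -1, 27), (244, 23, 0, 21)]
224 [(184, 29, 4, 57), (190, 30, 1, 56), (196, 26, 5, 48), (202, 27, 3, 47), (208, 27, 0, 46), (214, 26, 0, 43), (220, 25, 0, 40), (226, 24, -1, 37), (232, 15, 10, 14), (238, 21, 0, 26), (244, 19, 0, 21)]
232 [(184, 27, 3, 58), (190, 26, 2, 56), (196, 24, 4, 49), (202, 23, 
[... 1082 characters left out ...]
43), (226, 7, -6, 46), (232, 8, -9, 45), (238, 8, -11, 44), (244, 12, -17, 50)]
280 [(184, 7, 3, 59), (190, 6, 3, 56), (196, 7, 0, 56), (202, 3, 3, 49), (208, 2, 1, 47), (214, 2, 0, 46), (220, 1, -1, 43), (226, 8, -10, 52), (232, 8, -12, 51), (238, 7, -14, 49), (244, 12, -20, 54)]
288 [(184, 4, 3, 59), (190, 3, 2, 57), (196, 3, 1, 55), (202, -1, 3, 48), (208, 0, 1, 47), (214, 0, 0, 46), (220, 8, -12, 58), (226, 13, -19, 64), (232, 14, -21, 64), (238, 13, -22, 62), (244, 12, -23, 59)]
296 [(184, 0, 4, 59), (190, 0, 2, 57), (196, 0, 1, 55), (202, -5, 4, 48), (208, -5, 1, 47), (214, 12, -17, 69), (220, 13, -19, 69), (226, 14, -22, 70), (232, 14, -24, 69), (238, 14, -25, 67), (244, 13, -26, 65)]
```

View pics/wz12.png

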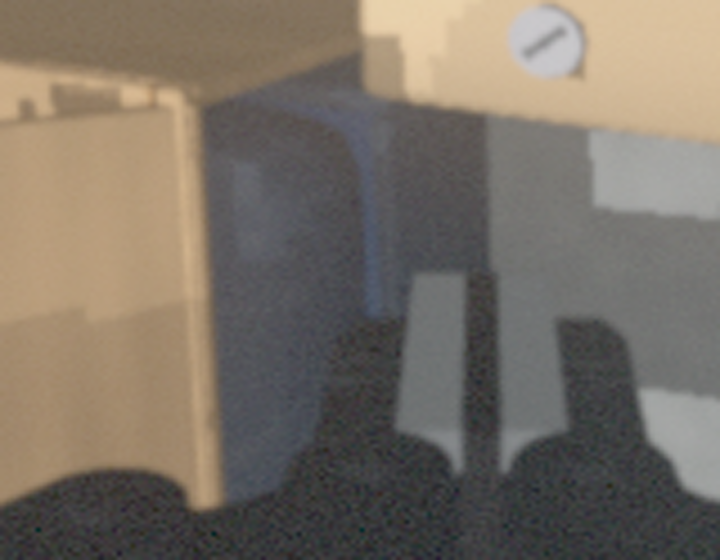

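The wrist view shows the case's lid end at y ≈ -2 mm, so it still sticks out about 2–3 mm at the mouth. It needs about 6 mm more.

Request:
play_rows(plan=[0,-1.8,1,0,0,0,0,-1.8,1,0,0,0,0,-1.3,0.7,0,0,0,0,0,0,0,0,0])

```text
clock: 15.78
eef_pos: [0.5063, -0.1638, 0.0349]
tool_rot: [0.968, -0.036, 0.009, -0.247]
ft_force: [-0.6, -1.2, -0.7]
grip_width: -0.0001
```

```bash
cat > rear.py <<'E'
import sys
from h import *
c=dict(np.load(f"wrist_{sys.argv[1]}.npz"));B=toB(cloud(c)); f=c["frame"].astype(int)
b,g,r=f[...,0],f[...,1],f[...,2]
navy=(b>r+6)&(B[...,0]<33)&(B[...,0]>-33)&(B[...,1]>-12)&(B[...,1]<25)&(B[...,2]>26)&(B[...,2]<53)
s=B[navy]
for z in range(26,54,3):
    q=s[(s[:,2]>=z)&(s[:,2]<z+3)]
    if len(q)>4: print('navy z',z,len(q),'y pct 10/50/90',np.percentile(q[:,1],[10,50,90]).round(1))
br=(r>b+25)&(abs(B[...,0])<34)&(B[...,2]>52.5)&(B[...,2]<58)&(B[...,1]>-12)&(B[...,1]<12)
q=B[br]; print('hinge edge',len(q),np.percentile(q[:,1],[2,10,50]).round(1))
E
python3 look.py 13 wrist; python3 rear.py 12; python3 rear.py 13
```

```text
t 15.78 TCP board [ 1.1 -9.2 34.9] tool axes in board (cols) [[1.0, -0.0, -0.0], [-0.0, -0.877, 0.48], [-0.0, -0.48, -0.877]] F [-0.5 -1.3 -0.7] w -0.0 q [-0.55  0.65 -0.04  1.13  0.44  2.61]
navy z 26 37 y pct 10/50/90 [-0.7  0.7  1.6]
navy z 41 8 y pct 10/50/90 [-1.9 -1.  -0.7]
navy z 44 53 y pct 10/50/90 [-1.3 -0.5  0.3]
navy z 47 88 y pct 10/50/90 [0.  1.7 3.8]
hinge edge 920 [0.4 0.8 2. ]
navy z 26 24 y pct 10/50/90 [5.2 7.  7.9]
navy z 29 5 y pct 10/50/90 [6.2 6.6 6.9]
navy z 44 9 y pct 10/50/90 [4.5 5.2 5.7]
hinge edge 906 [0.4 0.9 2. ]
```

Request:
play_rows(plan=[0,8.8,-4.8,0,0,0,0,17.5,-9.6,0,0,0,0,17.5,-9.6,0,0,0,0,17.5,-9.6,0,0,0,0,-14.4,-26.3,0,0,0,0,-14.4,-26.3,0,0,0,0,0,0,0,0,0])

```text
clock: 16.7
eef_pos: [0.5026, -0.2364, 0.0973]
tool_rot: [0.969, -0.036, 0.012, -0.246]
ft_force: [-0.1, -0.4, -0.8]
grip_width: 0.0001
```

```bash
python3 look.py 14 wrist top scene; python3 rear.py 14
```

```text
t 16.7 TCP board [  2.8 -81.9  97.3] tool axes in board (cols) [[1.0, 0.001, 0.005], [-0.002, -0.879, 0.477], [0.005, -0.477, -0.879]] F [-0.1 -0.5 -0.8] w 0.0 q [-0.65  0.65  0.15  1.35  0.41  2.5 ]
navy z 26 13 y pct 10/50/90 [5.1 6.3 6.9]
hinge edge 604 [0.5 0.8 1.9]
```

View pics/wrist_14.png

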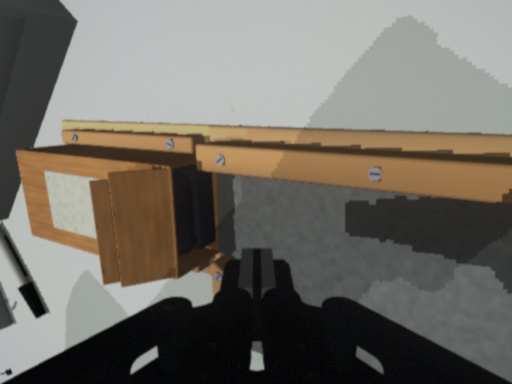

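View pics/scene_14.png

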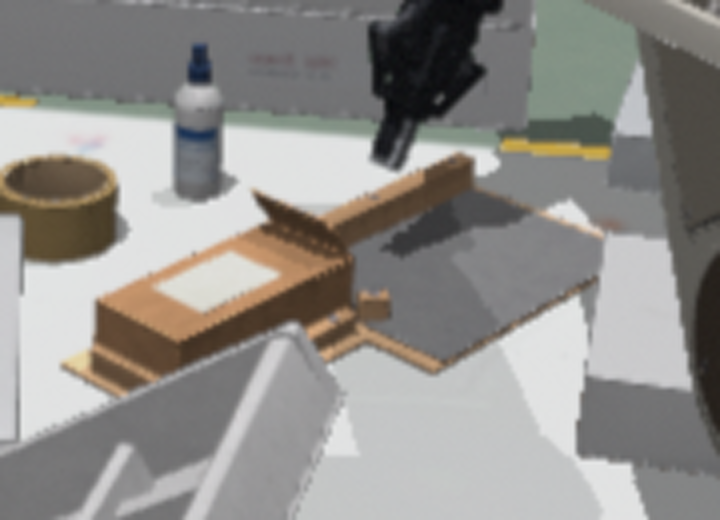

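Run:
```python
from h import *
c=dict(np.load("wrist_14.npz"));B=toB(cloud(c));f=c["frame"]
g=(255*(f[150:300,80:240]/255.)**.5).astype(np.uint8)
cv2.imwrite("pics/wz14.png",cv2.resize(g,None,fx=4,fy=4,interpolation=cv2.INTER_CUBIC))
for r in range(166,252,7): print(r,[(q,*[int(round(t)) for t in B[r,q]]) for q in range(172,222,4) if np.isfinite(B[r,q]).all()])
s=B[(B[...,2]>62)&(abs(B[...,0])<40)&(B[...,1]>-20)&(B[...,1]<60)]
i=np.argsort(s[:,2]);print(s[i][::max(1,len(s)//12)].round(0).tolist())
```

```text
166 [(172, 38, 1, 54), (176, 38, 2, 50), (180, 37, 1, 47), (184, 37, 1, 43), (188, 31, 21, 15), (192, 31, 19, 13), (196, 35, 0, 32), (200, 36, -4, 33), (204, 36, -8, 34), (208, 36, -11, 34), (212, 36, -15, 34), (216, 37, -17, 33), (220, 37, -21, 34)]
173 [(172, 30, 13, 41), (176, 30, 12, 39), (180, 30, 10, 37), (184, 28, 16, 26), (188, 28, 12, 26), (192, 29, 8, 27), (196, 29, 6, 25), (200, 28, 5, 21), (204, 27, 6, 16), (208, 26, 5, 12), (212, 25, 6, 7), (216, 26, 2, 7), (220, 32, -20, 33)]
180 [(172, 30, 1, 55), (176, 27, 6, 46), (180, 27, 6, 43), (184, 26, 6, 38), (188, 25, 5, 35), (192, 20, 18, 15), (196, 24, 5, 26), (200, 23, 5, 23), (204, 22, 5, 18), (208, 21, 5, 13), (212, 20, 5, 8), (216, 21, 1, 8), (220, 21, -2, 8)]
187 [(172, 25, 1, 56), (176, 23, 6, 47), (180, 22, 5, 44), (184, 22, 3, 42), (188, 21, 3, 38), (192, 14, 20, 14), (196, 19, 5, 28), (200, 18, 5, 22), (204, 17, 5, 18), (208, 16, 5, 14), (212, 15, 4, 9), (216, 15, 2, 7), (220, 16, -2, 7)]
194 [(172, 21, 1, 56), (176, 18, 6, 47), (180, 18, 4, 45), (184, 18, 2, 43), (188, 17, 2, 39), (192, 9, 19, 15), (196, 14, 5, 27)
[... 1554 characters left out ...]
4, -17, 4, 44), (188, -18, 2, 42), (192, -19, 3, 37), (196, -26, 11, 23), (200, -23, 4, 27), (204, -25, 3, 23), (208, -26, 3, 19), (212, -31, 7, 7), (216, -30, 3, 8), (220, -30, 0, 7)]
250 [(172, -17, 3, 58), (176, -17, 1, 56), (180, -21, 5, 47), (184, -22, 4, 44), (188, -24, 4, 40), (192, -37, 21, 16), (196, -37, 19, 14), (200, -36, 15, 14), (204, -37, 13, 11), (208, -36, 9, 11), (212, -37, 7, 9), (216, -37, 4, 7), (220, -35, -1, 8)]
[[12.0, 7.0, 62.0], [33.0, 8.0, 65.0], [-27.0, 10.0, 67.0], [-7.0, 11.0, 70.0], [14.0, 15.0, 72.0], [9.0, 17.0, 75.0], [27.0, 18.0, 77.0], [26.0, 18.0, 80.0], [11.0, 21.0, 82.0], [18.0, 25.0, 84.0], [-31.0, 26.0, 87.0], [-20.0, 27.0, 89.0], [-27.0, 28.0, 92.0]]
```

View pics/wz14.png

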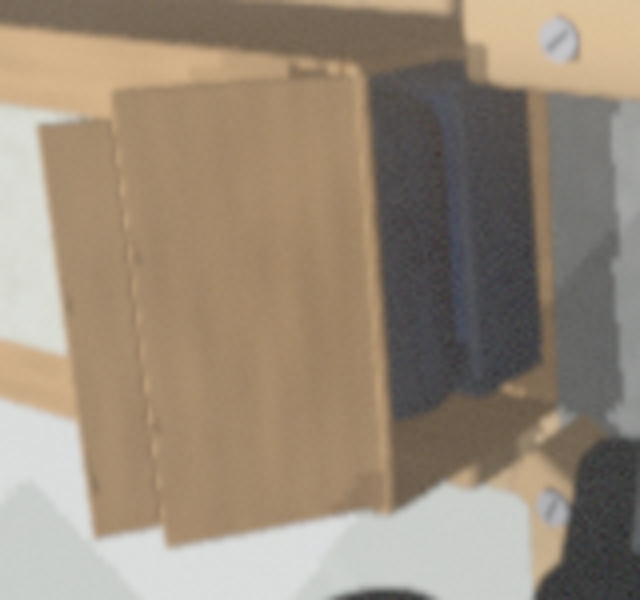

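Request:
play_rows(plan=[0,0,-10,-0.1,0,0,0,0,-10,-0.1,0,0,0,0,-10,-0.1,0,0,0,0,-10,-0.1,0,0,0,0,-10,-0.097,0,0,0,0,-20,0,0,0,0,-24,0,0,0,0,0,-28,0,0,0,0,-1,-28,0,0,0,0,-1,-28,0,0,0,0,-1,-28,0,0,0,0,0,-20,0,0,0,0,0,0,0,0,0,0])

```text
clock: 18.48
eef_pos: [0.508, -0.0915, 0.1615]
tool_rot: [0.999, -0.036, -0.001, -0.002]
ft_force: [-0.7, -0.0, -0.1]
grip_width: -0.0001
```

```bash
python3 look.py 15
```

```text
t 18.48 TCP board [ -2.5  63.  161.5] tool axes in board (cols) [[1.0, 0.002, -0.003], [0.002, -1.0, 0.003], [-0.003, -0.003, -1.0]] F [-0.7 -0.1 -0.1] w -0.0 q [-0.18  0.32 -0.1   1.15  0.    3.03]
```

Request:
play_rows(plan=[0,0,30,0,0,0,0,0,30,0,0,0,0,0,17,0,0,0,0,7,0,0,0,0,0,7,0,0,0,0,0,7,0,0,0,0,0,7,0,0,0,0,0,7,0,0,0,0,0,7,0,0,0,0])

```text
clock: 19.6
eef_pos: [0.5056, -0.1348, 0.0858]
tool_rot: [0.999, -0.037, 0.0, -0.001]
ft_force: [0.1, 0.7, -0.0]
grip_width: 0.0002
```

```bash
python3 look.py 16 scene
```

```text
t 19.6 TCP board [-1.7 19.7 85.8] tool axes in board (cols) [[1.0, -0.0, 0.0], [-0.0, -1.0, 0.003], [0.0, -0.003, -1.0]] F [ 0.   0.7 -0. ] w 0.0 q [-0.26  0.41 -0.19  0.97  0.    2.95]
```

View pics/scene_16.png

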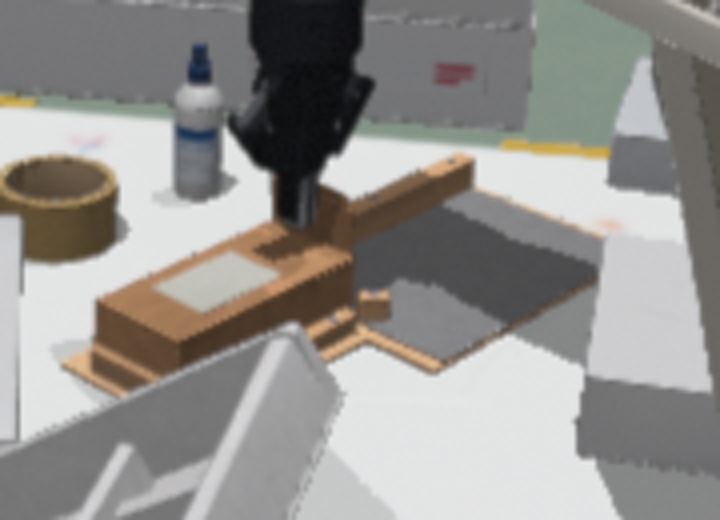

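Request:
play_rows(plan=[0,7,0,0,0,0,0,7,0,0,0,0,0,7,0,0,0,0,0,7,0,0,0,0,0,7,0,0,0,0,0,7,0,0,0,0,0,1.5,0,0,0,0,0,0,0,0,0,0])

```text
clock: 20.65
eef_pos: [0.5023, -0.1778, 0.0855]
tool_rot: [0.999, -0.037, 0.0, -0.001]
ft_force: [-0.1, -0.3, -0.4]
grip_width: -0.0
```

```bash
python3 look.py 17 scene top
```

```text
t 20.65 TCP board [ -1.7 -23.5  85.5] tool axes in board (cols) [[1.0, -0.001, 0.0], [-0.001, -1.0, 0.003], [0.0, -0.003, -1.0]] F [-0.1 -0.3 -0.4] w -0.0 q [-0.34  0.42 -0.16  0.98  0.    2.87]
```

View pics/scene_17.png

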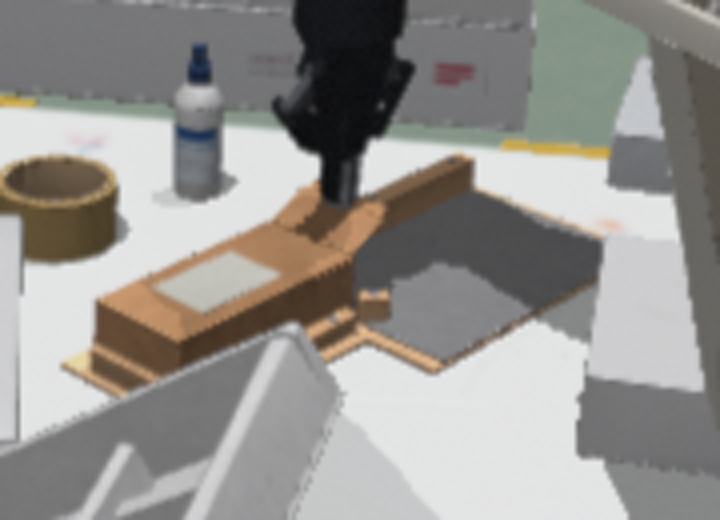

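View pics/top_17.png

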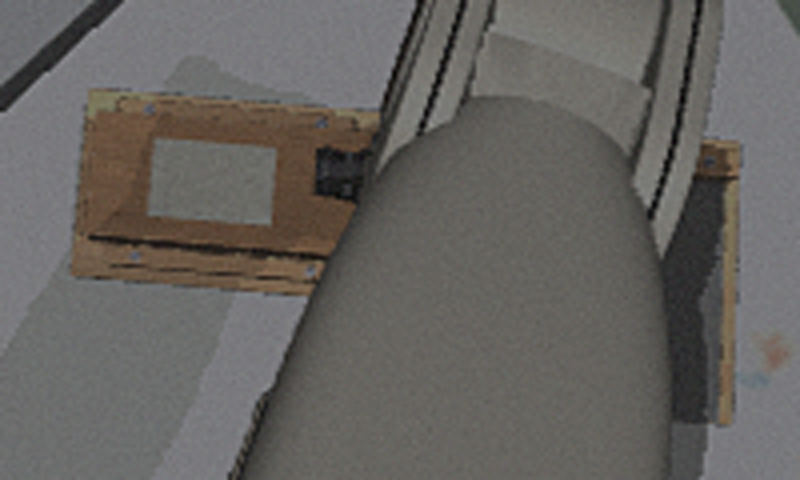

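Request:
play_rows(plan=[0,0,7,0,0,0,0,0,7,0,0,0,0,0,7,0,0,0,0,0,7,0,0,0,0,0,7,0,0,0,0,0,7,0,0,0,0,0,0,0,0,0])

```text
clock: 21.62
eef_pos: [0.5018, -0.1773, 0.0427]
tool_rot: [0.999, -0.037, -0.001, -0.002]
ft_force: [-0.3, 0.4, -0.7]
grip_width: 0.0005
```

```bash
python3 look.py 18 scene wrist
```

```text
t 21.62 TCP board [ -2.4 -23.   42.7] tool axes in board (cols) [[1.0, -0.0, -0.002], [-0.0, -1.0, 0.003], [-0.002, -0.003, -1.0]] F [-0.4  0.4 -0.7] w 0.001 q [-0.34  0.48 -0.21  0.88  0.    2.87]
```

View pics/scene_18.png

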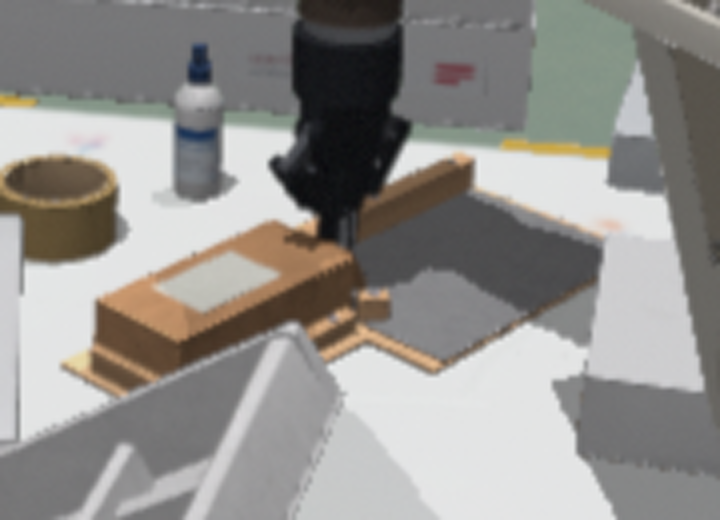

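View pics/wrist_18.png

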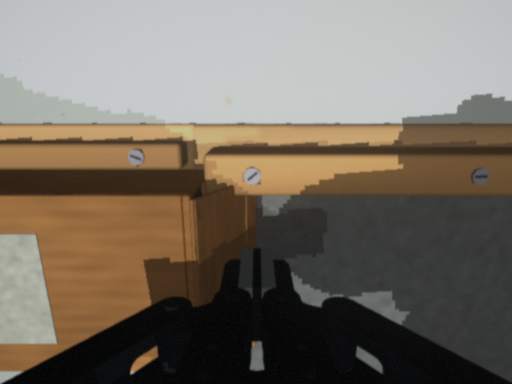

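Request:
play_rows(plan=[0,10,0,0,0,0,0,18,0,0.05,0,0,0,0,0,0.1,0,0,0,0,0,0.1,0,0,0,0,0,0.1,0,0,0,0,0,0.1,0,0,0,5.8,10.5,0.05,0,0,0,-8.8,4.8,0,0,0,0,-5.3,2.9,0,0,0,0,0,0,0,0,0])

```text
clock: 22.98
eef_pos: [0.5018, -0.1889, 0.0324]
tool_rot: [0.968, -0.035, 0.009, -0.248]
ft_force: [-0.1, -0.4, -0.3]
grip_width: 0.0002
```

```bash
python3 look.py 19 scene wrist
```

```text
t 22.98 TCP board [ -1.5 -34.6  32.4] tool axes in board (cols) [[1.0, 0.002, 0.0], [0.002, -0.877, 0.481], [0.001, -0.481, -0.877]] F [-0.1 -0.4 -0.3] w 0.0 q [-0.59  0.67 -0.    1.16  0.43  2.56]
```

View pics/wrist_19.png

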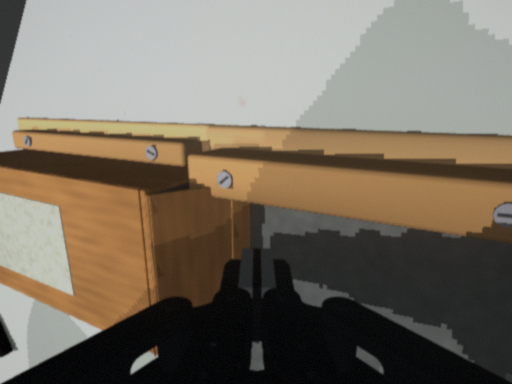

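Request:
play_rows(plan=[0,-3.5,1.9,0,0,0,0,-3.5,1.9,0,0,0,0,-3.5,1.9,0,0,0,0,-3.5,1.9,0,0,0,0,-1.8,1,0,0,0,0,0,0,0,0,0])

```text
clock: 23.82
eef_pos: [0.5028, -0.1718, 0.0316]
tool_rot: [0.968, -0.036, 0.009, -0.249]
ft_force: [0.2, -0.4, -0.5]
grip_width: -0.0001
```

```bash
python3 look.py 20 wrist
```

```text
t 23.82 TCP board [ -1.8 -17.5  31.6] tool axes in board (cols) [[1.0, -0.0, 0.0], [-0.0, -0.876, 0.482], [-0.0, -0.482, -0.876]] F [ 0.3 -0.3 -0.5] w -0.0 q [-0.57  0.66 -0.03  1.13  0.44  2.59]
```

View pics/wrist_20.png

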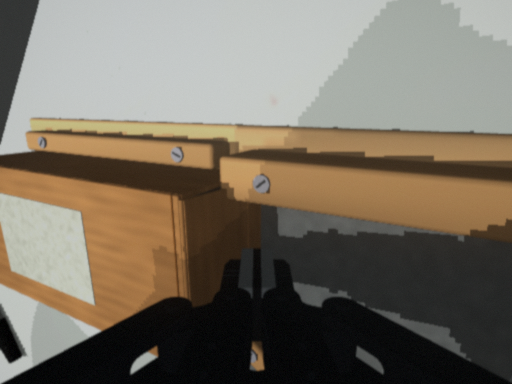

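Request:
play_rows(plan=[0,-1.3,0.7,0,0,0,0,-1.3,0.7,0,0,0,0,-0.9,0.5,0,0,0,0,0,0,0,0,0])

```text
clock: 24.38
eef_pos: [0.5031, -0.168, 0.0316]
tool_rot: [0.968, -0.036, 0.009, -0.249]
ft_force: [0.9, -1.0, 0.2]
grip_width: -0.0
```

```bash
python3 look.py 21 wrist
python3 - <<'E'
from h import *
for n in (19,20,21):
    B=toB(cloud(dict(np.load(f"wrist_{n}.npz"))))
    m=(B[...,0]>13)&(B[...,0]<29)&(B[...,1]>-25)&(B[...,1]<8)&(B[...,2]>10)&(B[...,2]<56)
    s=B[m]
    print(n,[(z,int(((s[:,2]>=z)&(s[:,2]<z+6)).sum()),np.median(s[(s[:,2]>=z)&(s[:,2]<z+6)][:,1]).round(1)) for z in range(10,56,6) if ((s[:,2]>=z)&(s[:,2]<z+6)).sum()>3])
E
```

```text
t 24.38 TCP board [ -1.7 -13.6  31.6] tool axes in board (cols) [[1.0, -0.0, 0.0], [-0.0, -0.876, 0.482], [-0.0, -0.482, -0.876]] F [ 1.  -0.9  0.2] w -0.0 q [-0.56  0.66 -0.04  1.13  0.44  2.6 ]
19 [(16, 362, np.float64(-20.7)), (22, 448, np.float64(-17.5)), (28, 474, np.float64(-14.3)), (34, 515, np.float64(-11.1)), (40, 563, np.float64(-7.8)), (46, 602, np.float64(-4.4)), (52, 473, np.float64(-1.7))]
20 [(10, 182, np.float64(-7.5)), (16, 259, np.float64(-6.6)), (22, 310, np.float64(-5.7)), (28, 341, np.float64(-4.7)), (34, 369, np.float64(-3.7)), (40, 418, np.float64(-2.8)), (46, 455, np.float64(-1.8)), (52, 427, np.float64(-0.7))]
21 [(10, 159, np.float64(-1.1)), (16, 211, np.float64(-1.0)), (22, 245, np.float64(-1.0)), (28, 282, np.float64(-0.9)), (34, 314, np.float64(-0.8)), (40, 338, np.float64(-0.8)), (46, 388, np.float64(-0.7)), (52, 399, np.float64(-0.5))]
```

Request:
play_rows(plan=[0,-0.9,0.5,0,0,0,0,-0.9,0.5,0,0,0,0,0,0,0,0,0])

```text
clock: 24.8
eef_pos: [0.5032, -0.1674, 0.0316]
tool_rot: [0.968, -0.036, 0.009, -0.247]
ft_force: [-2.0, -5.5, 0.9]
grip_width: -0.0
```

Contact is now firm: the flap is on its stop. I'll back away and check.

Request:
play_rows(plan=[0,4.4,-2.4,0,0,0,0,13,-7.2,0,0,0,0,17.5,-9.6,0,0,0,0,17.5,-9.6,0,0,0,0,-14.4,-26.3,0,0,0,0,-14.4,-26.3,0,0,0,0,0,0,0,0,0])

```text
clock: 25.68
eef_pos: [0.5002, -0.2282, 0.0937]
tool_rot: [0.968, -0.036, 0.012, -0.247]
ft_force: [0.7, 0.0, -1.0]
grip_width: -0.0001
```

```bash
python3 look.py 22 wrist top scene
python3 - <<'E'
from h import *
B=toB(cloud(dict(np.load("wrist_22.npz"))))
for lo,hi in ((-34,-15),(-10,10),(13,29)):
    m=(B[...,0]>lo)&(B[...,0]<hi)&(B[...,1]>-25)&(B[...,1]<8)&(B[...,2]>10)&(B[...,2]<56)
    s=B[m]
    print(lo,[(z,np.median(s[(s[:,2]>=z)&(s[:,2]<z+6)][:,1]).round(1)) for z in range(10,56,6) if ((s[:,2]>=z)&(s[:,2]<z+6)).sum()>3])
from workcell import bot
W0=cloud(dict(np.load("top0.npz")));W1=cloud(dict(np.load("top_22.npz")))
for q in ("packing_tape","spray_bottle","marker"):
    for d in bot.outline_of(q,"top")[:1]:
        m=d["mask"]; print(q,round(d["p"],2),d["point"],np.nanmedian(W1[m],0).round(3))
E
```

```text
t 25.68 TCP board [ -0.2 -73.9  93.7] tool axes in board (cols) [[1.0, 0.001, 0.005], [-0.002, -0.877, 0.48], [0.005, -0.48, -0.877]] F [ 0.7  0.1 -1. ] w -0.0 q [-0.65  0.64  0.12  1.33  0.42  2.51]
-34 [(10, np.float64(-0.6)), (16, np.float64(-0.5)), (22, np.float64(-0.6)), (28, np.float64(-0.6)), (34, np.float64(-0.6)), (40, np.float64(-0.6)), (46, np.float64(-0.6)), (52, np.float64(-0.4))]
-10 [(10, np.float64(-0.5)), (16, np.float64(-0.5)), (22, np.float64(-0.6)), (28, np.float64(-0.6)), (34, np.float64(-0.6)), (40, np.float64(-0.6)), (46, np.float64(-0.7)), (52, np.float64(-0.3))]
13 [(10, np.float64(-0.6)), (16, np.float64(-0.5)), (22, np.float64(-0.5)), (28, np.float64(-0.6)), (34, np.float64(-0.6)), (40, np.float64(-0.6)), (46, np.float64(-0.6)), (52, np.float64(-0.4))]
packing_tape 0.74 [120.4, 273.7] [ 0.719 -0.116  0.043]
spray_bottle 0.61 [141.2, 324.9] [ 0.677 -0.24   0.085]
marker 0.72 [260.4, 160.5] [0.392 0.171 0.015]
```

View pics/wrist_22.png

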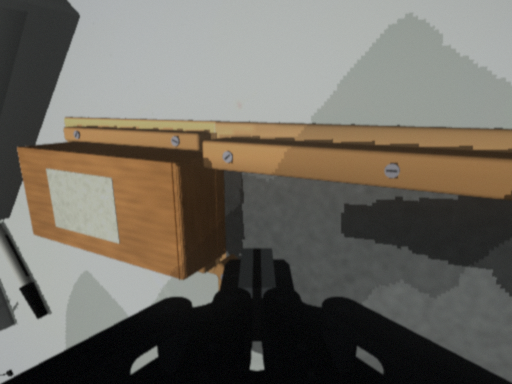

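View pics/scene_22.png

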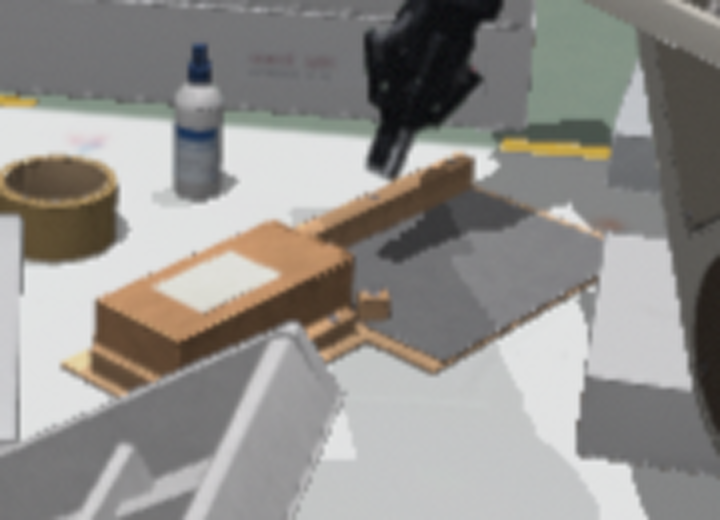

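The flap lies flat over the mouth, at y = -0.6 mm over its whole height and width. The robot is clear and the three bystanders match their first readings.

```bash
python3 -c "
from workcell import bot
print(bot.job_done())"
```

```text
the job is handed in; nothing more can be done
None
```

The case is packed and the flap is shut. I handed the job in at about 26 s of the 64 s allowed, and no verdict was reported.

**What I did**
- **Straightening:** I pushed the case sideways with both open fingertips until it lay straight against the rail. The force rose to about 10 N with no further movement.
- **Loading:** I pushed it along the rail with closed fingers, first vertical and then tilted about 29° to reach into the mouth.
- **Flap:** I swept the flap over from behind, pressed it down, and pushed it flat until it met its stop at about 5.5 N.

**Last checks**
- **Case position:** before the flap was closed, its rear end was about 3 mm inside the mouth, which puts its centre at y ≈ +83 mm (target +80 to +87). With the flap shut it could not be seen again.
- **Flap:** flat over its whole height and width, to within about 0.3 mm.
- **Tape roll, spray bottle and marker:** each was within about 4 mm of its first reading. That is within the spread of the image outlines, and nothing came near them.
- **Robot:** at hand-in it stood clear, touching nothing.

**Disagreements:** the first push into the carton stopped about 6 mm short, because the fingertips are narrower than I had assumed. I saw this in the wrist camera and corrected it. My board frame also appears to be 1 to 2 mm off in x, within the camera calibration error.

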